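# Run the pistachio mill on its key switch

### The arm

A 7-joint arm with a two-finger parallel gripper is mounted at the origin on the work surface. World frame = base frame: x ahead of the robot, y to its left, z up, the work surface at z = 0. Lengths are in m, angles in rad, forces in N, time in s.
With the tool pointing down it reaches from about 0.4 to 0.875 m from the base axis. Payload 19.3 kg.
Tool frame: the origin (TCP) lies between the finger pads; the fingertips stand 17 mm ahead of it and the grasp point (between the pads) lies 2 mm behind it; z points along the fingers, x is the direction in which the jaws open and shut, and the axes are right-handed (so a half turn about z gives the same grasp; the last joint's range is limited). The gripper opens to 85 mm and grips with 20 to 120 N. Pads are 22 mm wide; open, the fingers measure 114 mm over their backs; the gripper's body (76 mm by 85 mm) begins 54 mm behind the grasp point. The pads swing forward as they close: fully open they stand 13 mm farther back than shut.
Start: joints at [-1.35, 0.521, -0.036, 1.599, 0.021, 1.021, -0.113], TCP at [0.179, 0.599, 0.248] pointing down, gripper open.
Joint ranges: [-2.91, 2.91], [-0.3, 2.13], [-1.5, 1.42], [0.17, 2.43], [-1.26, 4.41], [0.16, 1.93], [-2.52, 2.52]. Speed limits (rad/s): [1.89, 1.89, 2.39, 2.39, 3.01, 3.01, 3.01].

### API

Orientations are given as [roll, pitch, yaw] about the fixed x, y, z axes, in that order (R = Rz(yaw) Ry(pitch) Rx(roll)).
In Python, from workcell import bot gives the robot as it stands. The module is installed in compiled form; this text tells all that it offers.
- The arm moves only by the tool arm_command, never from a script. Its argument "targets" is a list of rows, each a list of 6 numbers: the shift along the tool's x, y, z in mm, then the turn, a rotation vector about the tool's x, y, z in degrees. In form: [[x, y, z, wx, wy, wz], ...]. A call has 1 to 8 rows; each row shifts and turns the pose as measured when the row begins, along the tool's axes as they then stand; what a row does not reach is not made up. A row lasts 1/10 s, in which the tool goes at most 50 mm and 8.59 degrees, less where a joint would pass 70% of its speed; a pose out of reach is approached as far as the arm can. A call is refused whole if a number of a shift passes 50 or a number of a turn 8.59, either way. A call with a gripper value outside its range is refused whole. "grip" is the opening in per cent of the stroke, from 0 (shut) to 100 (fully open), set as the call begins (left out, the last holds). The fingers move at their own pace and stop on an object; "grip_force" is the grip in N (left out, the last holds). Time passes only in rows, so rows that do not move let the fingers close. It gives the time, the measured TCP pose, the force and the opening at its end, in the units of the state.
- bot.observe(): the state, without advancing time (a new reading comes with each control period).
- bot.grab_frame(name): name is "scene" or "top" or "wrist"; returns a dict with "color" (384x512x3 uint8, red, green, blue), "depth" (384x512 float32, m along the optical axis (not along the pixel's ray), 0 where there is no reading), "fov_y" (degrees; the focal length in pixels is half the picture's height over the tangent of half this angle, whatever the lens; pixels are square), "cx", "cy" (the principal point, pixels), "D" ([k1, k2, p1, p2, k3] as OpenCV has them; the pictures are not rectified), "R" (3x3) and "t" (3): a world point X has camera coordinates R X + t; the wrist camera has in their place "hand_eye" (4x4, takes a point from camera to tool coordinates, whose origin is the TCP and whose axes are the tool frame's). Camera axes: x right, y down, z forward; pixel columns grow to the right and rows downward; lengths in m; the calibration is good to about 2 mm. A picture is of the moment at which its call begins: read the wrist's pose just before it.
- bot.job_done(): hands the job in, once; it reports no verdict.
The state is a dict: "clock": time; "qpos": joint angles; "qd": joint speeds; "joint_efforts": joint torques, N m; "position": TCP position; "tool_rot": TCP orientation; "force": force on the tool from outside, world axes, zero at the start; "moment": the same for the moment, N m; "grip_width": finger opening in m.
Only numpy, scipy, OpenCV 4.12 (cv2) and the standard library are available. Lean on these libraries where they do the work, as an engineer would, in place of code of your own. Each camera call takes 0.05 s, during which the arm holds its last target. There are 200 camera calls.

### The job

Run the pistachio mill the way its interlock wants it: draw the only key straight up out of the lock on the mill's hopper lid, put it into the key switch on the grey run station, work it past the sticky pins until its collar sits fully down on the switch, and then turn it a quarter turn clockwise (seen from above) to the stop. The switch springs back if let go, so keep the key pushed home and held at the stop: the program finishes while the gripper still holds the turned key. Do not press the stop button, and leave the other things on the counter where they are.

Things in the scene. Friction and masses are not known exactly. Their poses are not given: they have to be found in the camera images.
- key_head (a point): Centre of the key's head, half-way up: a black moulded block 28 mm wide (x), 10 mm thick (y), 34 mm tall (z, up). The key starts upright, blade down, in the lid lock. Below the head: a neck 16 x 9 mm, then a round steel collar 19 mm across whose underside is 25 mm below this point, then the blade. The key weighs about 40 g and is the same both ways round (a half turn about z).
- key_collar (a point): Centre of the underside of the key's collar, where the flat steel blade begins: 12 mm wide (x), 4 mm thick (y), 26 mm long. Same axes as key_head.
- key_tip (a point): Tip of the key's blade, 26 mm below the collar's underside; the blade tapers to 2.4 mm wide over its last 7 mm. Same axes as key_head.
- mill: The mill, a stainless machine that cannot shift, at heights above the counter: hopper 200 x 200 mm with a flat lid at 216 mm, grey motor behind it (+x, to 262 mm from the origin), discharge pan in front (-x, to 193 mm). Origin on the counter under the hopper's centre.
- lid_lock (a point): Centre of the face of the lock on the mill's hopper lid, 10 mm above the lid, where the key stands at the start: collar on the face, blade in a plain upright slot along x of this point; it lifts straight out and has nothing to turn there. The lid handle, 25 mm high, stands 80 mm behind it (+x); the lid is else clear.
- run_station: The run station, a fixed grey plastic enclosure, 90 mm (x) by 190 mm (y) by 70 mm tall, with the key switch, a lamp and the stop button in a row along its top. Origin under its centre.
- switch_mouth (a point): Centre of the key switch's face, 4.5 mm above the enclosure's top; fixed to the enclosure: x along the slot when off, z up. Slot 13.4 x 5.4 mm, 30 mm deep, its dished mouth 2 mm wider on every side over the top 3 mm. Two sticky pins, 10 and 17 mm down, resist the blade with up to about 15 N, less if wiggled; the plug is locked against turning until the key is nearly home.
- run_switch (a joint): Turn of the key switch's plug about its upright axis, rad: 0 = off (slot along x of switch_mouth), growing clockwise seen from above to the stop at 1.57. A spring returns it to 0 (0.04 Nm at off, 0.12 Nm at the stop). The key has about 0.1 rad of play in the slot.
- stop_button (a joint): Stop push-button on the run station, 113 mm from the key switch along the enclosure's +y, 22 mm across, top 21 mm above the enclosure: 0 = out, 0.005 m = pressed. Leave it alone.
- jar: Glass jar of pistachios, 72 mm across, 105 mm tall; origin at the centre of its underside. Leave it.
- bowl: Small steel bowl, 90 mm across, 35 mm tall; origin under its centre. Leave it.
- scoop: Steel nut scoop lying on the counter, pan 85 x 54 x 30 mm, handle 100 mm long to its -x; origin under the pan's rear wall. Leave it.
- brush: Pastry brush lying flat, 190 mm long (x axis, handle to -x), 20 mm tall; origin under its middle. Leave it.
- tasting_cup: White tasting cup 68 mm across, 50 mm tall; origin under its centre. Leave it.
There are look-alikes about, which are no part of the job. Leave any purple look-alike of the part that bears key_head alone. Several things have the shape of the run_station; the one meant has the colours described above.

How it is judged:
By the outcome, as a careful person would: the job done as asked, in the order asked, and still so for the second after the job is handed in, while the arm keeps its last pose, push and grip.
It also fails if it takes over 64 s, if anything falls off the work surface, if the arm or the gripper's body presses on something with over 40 N, if the wrist force passes 120 N, or if a joint passes its speed limit or range.

## Working session

There is one attempt and no reset: what is moved stays moved. The work goes in short steps, Python scripts to look and compute and a tool call to move; the robot and the scene stay as the last step left them, time stands still between calls to the robot, and variables do not carry over. Pictures are saved under pics/ and viewed, about 8 in all and at most 12, crops included, and the job is handed in when it is done.

Besides the shell and the picture viewer there is one more tool, called after "Request:" as name(argument=value, ...) on one line, values as JSON. arm_command: Moves the arm, as the interface text tells. Its arguments: {"type":"object","properties":{"targets":{"type":"array"},"grip":{"type":"number"},"grip_force":{"type":"number"}},"required":["targets"]}

```bash
mkdir -p pics; cat > h.py <<'E'
import numpy as np, cv2
from workcell import bot
from scipy.spatial.transform import Rotation as Ro
def pose():
    s=bot.observe(); T=np.eye(4); r=np.array(s["tool_rot"])
    T[:3,:3]=r if r.shape==(3,3) else Ro.from_euler('xyz',r).as_matrix()
    T[:3,3]=s["position"]; return s,T
def grab(n):
    s,T=pose(); f=bot.grab_frame(n)
    fl=192/np.tan(np.radians(f["fov_y"])/2)
    f["K"]=np.array([[fl,0,f["cx"]],[0,fl,f["cy"]],[0,0,1.]])
    f["T"]=T@np.array(f["hand_eye"]) if n=="wrist" else np.linalg.inv(np.vstack([np.c_[f["R"],f["t"]],[0,0,0,1]]))
    return f
def save(f,n): cv2.imwrite("pics/"+n,cv2.cvtColor(f["color"],cv2.COLOR_RGB2BGR))
def ray(f,uv):
    p=cv2.undistortPoints(np.array(uv,float).reshape(-1,1,2),f["K"],np.array(f["D"],float)).reshape(-1,2)
    return np.c_[p,np.ones(len(p))]
def onz(f,uv,z):
    d=ray(f,uv)@f["T"][:3,:3].T; o=f["T"][:3,3]
    return o+d*((z-o[2])/d[:,2])[:,None]
def bydepth(f,uv):
    d=ray(f,uv); u=np.array(uv,int).reshape(-1,2)
    return (d*f["depth"][u[:,1],u[:,0]][:,None])@f["T"][:3,:3].T+f["T"][:3,3]
E
python3 - <<'E'
from h import *
s,T=pose(); print(s)
a=grab("scene");b=grab("top")
for n,f in(("scene",a),("top",b)): save(f,n+"1.png"); print(n,f["K"][0,0],f["T"].round(3).tolist(),f["D"])
E
```

```text
{'clock': 0.0, 'qpos': array([-1.3501718 ,  0.52202781, -0.03631056,  1.59996127,  0.02119189,
        1.0211256 , -0.11282906]), 'qd': array([ 0.0017286 ,  0.00128133,  0.00027359, -0.00109798,  0.00012158,
        0.00087916,  0.00011199]), 'joint_efforts': array([-1.08908305e-03, -9.27113986e+01,  1.97943918e+00, -3.69945252e+01,
        1.78840093e-02,  8.01355432e-03,  1.96001167e-05]), 'position': array([0.17916682, 0.59845011, 0.24773406]), 'tool_rot': array([3.14151000e+00, 1.13431966e-03, 1.27991303e+00]), 'force': array([ 0.93660648,  0.13639061, -0.85523315]), 'moment': array([-0.02181647, -0.00522878, -0.00865003]), 'grip_width': 0.08559825862866532}
scene 383.9501577420273 [[-0.836, 0.459, -0.301, 0.774], [0.549, 0.713, -0.436, 0.478], [0.015, -0.53, -0.848, 1.006], [0.0, 0.0, 0.0, 1.0]] [0.02915912 0.         0.         0.         0.        ]
top 405.07136116793816 [[0.022, -0.996, 0.088, 0.41], [-0.999, -0.024, -0.03, 0.049], [0.032, -0.087, -0.996, 1.24], [0.0, 0.0, 0.0, 1.0]] [-0.08745939  0.          0.          0.          0.        ]
```

View pics/scene1.png

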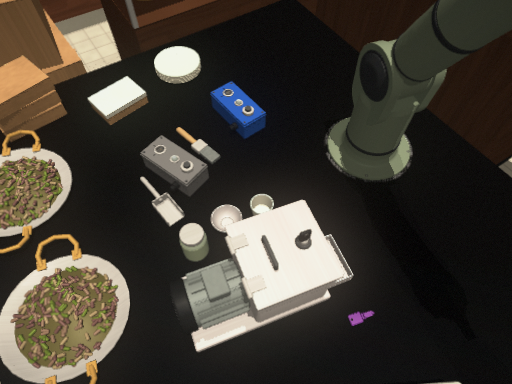

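View pics/top1.png

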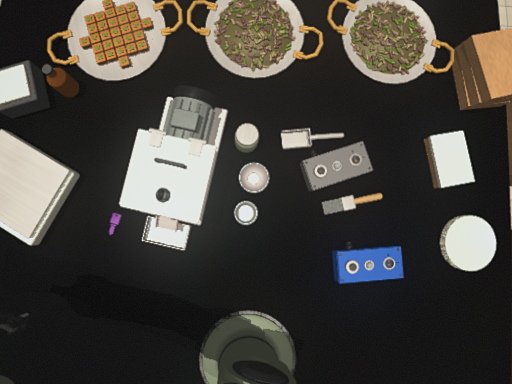

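The key is the black head on the mill lid, at top (163,195) and scene (304,238). The purple object at top (115,222) is the look-alike. The grey run station is at top (337,165) and the blue one at (368,265) is the other look-alike. I'll choose the black key and the grey station. Next is a close crop to check both and tell the switch from the stop button.

```bash
python3 - <<'E'
from h import *
a=grab("scene");b=grab("top")
A=cv2.cvtColor(a["color"],4);B=cv2.cvtColor(b["color"],4)
r=lambda I,x,y,w,h:cv2.resize(I[y:y+h,x:x+w],(400,300),interpolation=cv2.INTER_CUBIC)
c=np.vstack([np.hstack([r(A,136,130,80,60),r(B,297,135,80,60)]),np.hstack([r(A,264,205,80,60),r(B,123,165,80,60)])])
cv2.imwrite("pics/crop1.png",c)
print(bydepth(b,[(321,171),(337,165),(355,160),(163,195),(140,170),(190,170)]).round(3))
print(bydepth(a,[(174,158),(304,238),(280,280)]).round(3))
E
```

```text
[[ 0.562 -0.196  0.091]
 [ 0.582 -0.244  0.083]
 [ 0.602 -0.304  0.063]
 [ 0.473  0.228  0.239]
 [ 0.537  0.294  0.213]
 [ 0.539  0.166  0.217]]
[[ 0.584 -0.242  0.082]
 [ 0.479  0.235  0.246]
 [ 0.57   0.277  0.218]]
```

View pics/crop1.png

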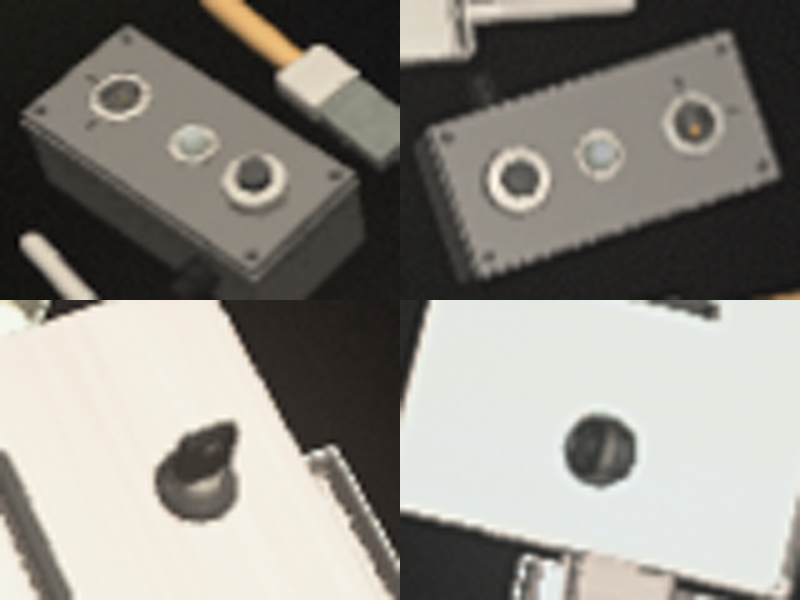

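```bash
cat >> h.py <<'E'
def goto(p,yaw_deg):
    s,T=pose(); d=T[:3,:3].T@(np.array(p)-T[:3,3])*1000
    R=Ro.from_euler('xyz',[np.pi,0,np.radians(yaw_deg)]).as_matrix()
    w=np.degrees(Ro.from_matrix(T[:3,:3].T@R).as_rotvec())
    print("t%.2f pos %s rpy %s grip %.4f F %s"%(s["clock"],T[:3,3].round(4),np.degrees(s["tool_rot"]).round(1),s["grip_width"],s["force"].round(1)))
    print("q",s["qpos"].round(2),"shift",d.round(1),"turn",w.round(1))
E
python3 - <<'E'
from h import *
goto([.46,.225,.36],78)
print(np.array(bot.grab_frame("wrist")["hand_eye"]).round(3))
E
```

```text
t0.20 pos [0.1792 0.5986 0.248 ] rpy [180.    0.   73.3] grip 0.0854 F [0.6 1.1 0.1]
q [-1.35  0.52 -0.04  1.6   0.02  1.02 -0.11] shift [-277.4  376.2 -111.8] turn [ 0.   0.  -4.7]
[[ 1.     0.002  0.001 -0.001]
 [-0.002  0.946  0.323 -0.083]
 [-0.    -0.323  0.946 -0.126]
 [ 0.     0.     0.     1.   ]]
```

Request:
arm_command(targets=[[0, 5, -40, 0, 0, -1], [-20, 25, -30, 0, 0, -1], [-25, 35, -20, 0, 0, -1], [-25, 35, -10, 0, 0, -1], [-25, 35, -5, 0, 0, -1], [-25, 35, 0, 0, 0, 0], [-25, 35, 0, 0, 0, 0], [-25, 35, 0, 0, 0, 0]])

```text
clock: 1.05
position: [0.3772, 0.3755, 0.3562]
tool_rot: [-3.141, 0.001, 1.381]
force: [1.2, 0.9, -0.1]
grip_width: 0.0852
```

Request:
arm_command(targets=[[-25, 35, 0, 0, 0, 0], [-25, 35, 0, 0, 0, 0], [-25, 30, 0, 0, 0, 0], [-15, 20, 0, 0, 0, 0], [0, 0, 0, 0, 0, 0], [0, 0, 0, 0, 0, 0]])

```text
clock: 1.65
position: [0.4849, 0.2535, 0.3567]
tool_rot: [3.141, 0.002, 1.373]
force: [-0.0, 0.6, -0.5]
grip_width: 0.0854
```

```bash
python3 - <<'E'
from h import *
goto([.46,.225,.36],78)
f=grab("wrist"); save(f,"w1.png")
E
```

```text
t1.65 pos [0.4849 0.2535 0.3567] rpy [1.80e+02 1.00e-01 7.86e+01] grip 0.0854 F [-0.   0.6 -0.5]
q [-0.69  0.3   0.13  1.67 -0.04  1.18  0.82] shift [-32.8 -18.8  -3.2] turn [0.  0.1 0.6]
```

View pics/w1.png

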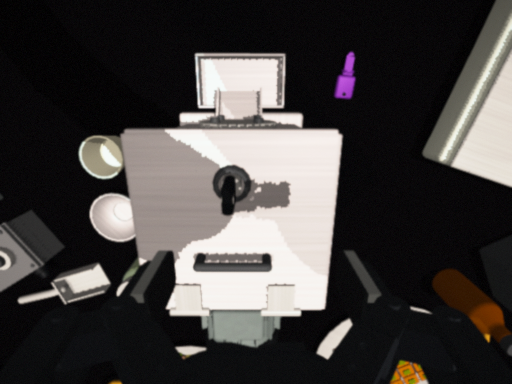

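The lid's edges and handle run level in the picture, so the tool's yaw already matches the mill. The lock ring is at (232,182), with the key's head at (229,195). I'll measure both now.

```bash
python3 - <<'E'
from h import *
f=grab("wrist"); g=cv2.cvtColor(f["color"],7)
# head: depth-based points above lid
v,u=np.mgrid[150:230,195:275]; uv=np.c_[u.ravel(),v.ravel()]
P=bydepth(f,uv); 
top=P[(P[:,2]>.258)&(P[:,2]<.29)]; print("top",len(top),top.mean(0).round(4))
(c,wh,an)=cv2.minAreaRect((top[:,:2]*1000).astype(np.float32)); print(c,wh,an)
for lo,hi in((.232,.258),(.221,.23)):
    q=P[(P[:,2]>lo)&(P[:,2]<hi)]; print(lo,len(q),q.min(0).round(4),q.max(0).round(4),cv2.minEnclosingCircle((q[:,:2]*1000).astype(np.float32)))
# dark ring
m=((g<90)&True)[150:230,195:275].astype(np.uint8)
cs,_=cv2.findContours(m,0,1); k=max(cs,key=cv2.contourArea); print(cv2.boundingRect(k),cv2.contourArea(k))
print("ring z.226",onz(f,[(232,182)],.226).round(4))
# lid front edge
L=onz(f,[(124,131),(340,131)],.216); d=L[1]-L[0]; print("edge",np.linalg.norm(d),np.degrees(np.arctan2(d[1],d[0])))
cv2.imwrite("pics/k1.png",cv2.resize(cv2.cvtColor(f["color"],4)[150:230,180:285],None,fx=7,fy=7,interpolation=2))
E
```

```text
top 412 [0.4745 0.2318 0.2667]
(475.5645751953125, 231.36141967773438) (10.540468215942383, 26.53978729248047) 75.8850326538086
0.232 107 [0.4622 0.2298 0.2387] [0.4869 0.2378 0.2577] ((474.5484619140625, 233.0777587890625), 12.394794464111328)
0.221 617 [0.4582 0.2125 0.221 ] [0.494  0.2491 0.2299] ((476.3889465332031, 231.0498809814453), 18.53484344482422)
(18, 16, 39, 50) 1228.0
ring z.226 [[0.4725 0.2328 0.226 ]]
edge 0.20027031847683704 78.71892995774742
```

View pics/k1.png

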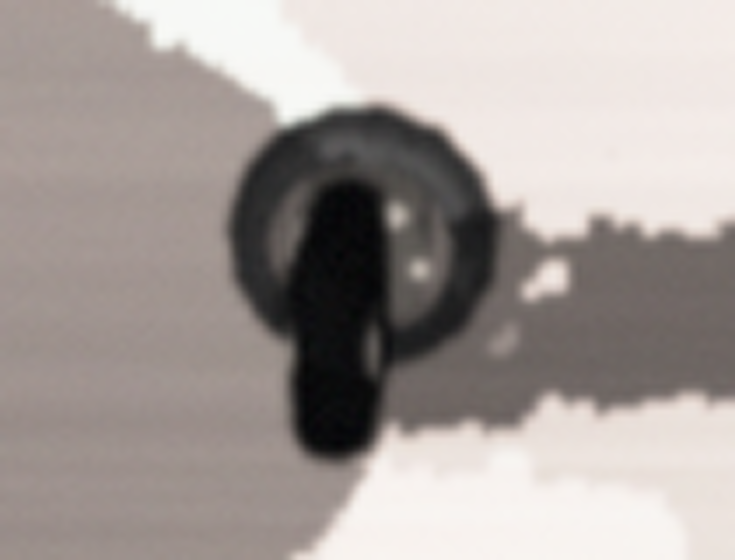

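The head stands at (0.4755, 0.2314) with its top at 0.267 and measures 10.5 x 26.5 mm. This fits the description (0.268, 10 x 28 mm).

Request:
arm_command(targets=[[-12, -3, 10, 0, 0, 0.5], [-12, -2, 20, 0, 0, 0], [0, 0, 25, 0, 0, 0], [0, 0, 20, 0, 0, 0], [0, 0, 10, 0, 0, 0], [0, 0, 0, 0, 0, 0]])

```text
clock: 2.35
position: [0.4709, 0.2373, 0.2699]
tool_rot: [3.141, -0.001, 1.376]
force: [-0.3, 0.1, 0.4]
grip_width: 0.0855
```

```bash
python3 - <<'E'
from h import *
goto([.4755,.2314,.250],78)
E
```

```text
t2.35 pos [0.4709 0.2373 0.2699] rpy [ 1.799e+02 -1.000e-01  7.880e+01] grip 0.0855 F [-0.3  0.1  0.4]
q [-0.67  0.34  0.12  1.84 -0.05  0.96  0.85] shift [-5.   5.7 19.9] turn [ 0.1 -0.1  0.8]
```

Request:
arm_command(targets=[[-3, 3, 5, 0, 0, 0.5], [-3, 3, 7, 0, 0, 0.3], [-1, 1, 7, 0, 0, 0], [0, 0, 4, 0, 0, 0], [0, 0, 0, 0, 0, 0], [0, 0, 0, 0, 0, 0]])

```text
clock: 2.95
position: [0.4776, 0.2296, 0.2472]
tool_rot: [3.139, -0.004, 1.361]
force: [-0.1, 0.9, 1.0]
grip_width: 0.0854
```

```bash
python3 - <<'E'
from h import *
goto([.4755,.2314,.250],78)
E
```

```text
t2.95 pos [0.4776 0.2296 0.2472] rpy [179.8  -0.2  78. ] grip 0.0854 F [-0.1  0.9  1. ]
q [-0.66  0.37  0.12  1.86 -0.06  0.91  0.86] shift [ 1.3 -2.4 -2.8] turn [ 0.2 -0.2 -0. ]
```

Request:
arm_command(targets=[[1, -2, -3, 0, 0, 0], [0, 0, 0, 0, 0, 0], [0, 0, 0, 0, 0, 0]])

```text
clock: 3.25
position: [0.4758, 0.2314, 0.251]
tool_rot: [3.138, -0.004, 1.362]
force: [0.0, -0.2, 0.3]
grip_width: 0.0852
```

Request:
arm_command(targets=[[0, 0, 0, 0, 0, 0], [0, 0, 0, 0, 0, 0], [0, 0, 0, 0, 0, 0], [0, 0, 0, 0, 0, 0], [0, 0, 0, 0, 0, 0], [0, 0, 0, 0, 0, 0], [0, 0, 0, 0, 0, 0], [0, 0, 0, 0, 0, 0]], grip=0, grip_force=40)

```text
clock: 4.05
position: [0.4758, 0.2316, 0.2513]
tool_rot: [3.138, -0.005, 1.362]
force: [-0.7, 1.0, 0.5]
grip_width: 0.0091
```

```bash
python3 - <<'E'
from h import *
goto([.4755,.2314,.250],78)
E
```

```text
t4.05 pos [0.4758 0.2316 0.2513] rpy [179.8  -0.3  78. ] grip 0.0091 F [-0.7  1.   0.5]
q [-0.66  0.37  0.12  1.86 -0.06  0.91  0.85] shift [-0.2 -0.3  1.3] turn [ 0.2 -0.3  0. ]
```

Request:
arm_command(targets=[[0, 0, 0, 0, 0, 0], [0, 0, -5, 0, 0, 0], [0, 0, -8, 0, 0, 0], [0, 0, -10, 0, 0, 0], [0, 0, -15, 0, 0, 0], [0, 0, -15, 0, 0, 0], [0, 0, -15, 0, 0, 0], [0, 0, -10, 0, 0, 0]], grip_force=100)

```text
clock: 4.85
position: [0.4752, 0.2309, 0.3352]
tool_rot: [3.138, -0.004, 1.361]
force: [-0.4, -0.4, 0.5]
grip_width: 0.009
```

```bash
python3 - <<'E'
from h import *
goto([.57,-.27,.26],110)
f=grab("wrist"); save(f,"w2.png")
E
```

```text
t4.85 pos [0.4752 0.2309 0.3352] rpy [179.8  -0.2  78. ] grip 0.0090 F [-0.4 -0.4  0.5]
q [-0.67  0.28  0.14  1.75 -0.04  1.11  0.84] shift [-470.5  196.6   73.9] turn [  0.3  -0.2 -32. ]
```

View pics/w2.png

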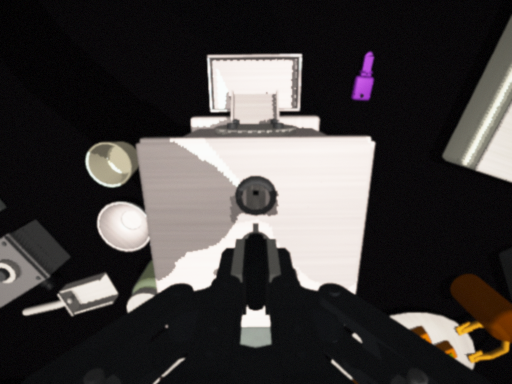

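The key is out of the lock, with its blade tip at (256,228) and the empty lock at (257,195). I'll carry it over the station now.

Request:
arm_command(targets=[[-15, 8, 0, 0, 0, -2], [-30, 13, 0, 0, 0, -2.3], [-38, 14, 0, 0, 0, -2.3], [-40, 13, 0, 0, 0, -2.3], [-40, 11, 0, 0, 0, -2.3], [-40, 10, 0, 0, 0, -2.3], [-40, 8, 0, 0, 0, -2.3], [-40, 7, 0, 0, 0, -2.3]])

```text
clock: 5.7
position: [0.5458, -0.0612, 0.3357]
tool_rot: [3.134, -0.006, 1.7]
force: [0.1, 0.8, 0.6]
grip_width: 0.0089
```

Request:
arm_command(targets=[[-40, 5, 0, 0, 0, -2.3], [-40, 4, 0, 0, 0, -2.3], [-40, 2, 10, 0, 0, -2.3], [-40, 0, 15, 0, 0, -2.3], [-35, -1, 20, 0, 0, -2.3], [-25, -2, 20, 0, 0, -2.3], [-15, -2, 10, 0, 0, 0], [0, 0, 0, 0, 0, 0]])

```text
clock: 6.5
position: [0.6073, -0.3041, 0.2553]
tool_rot: [3.134, -0.004, 1.946]
force: [-1.3, 0.7, 0.4]
grip_width: 0.0086
```

```bash
python3 - <<'E'
from h import *
goto([.602,-.304,.25],110)
f=grab("wrist"); save(f,"w3.png")
E
```

```text
t6.50 pos [ 0.6073 -0.3041  0.2553] rpy [179.6  -0.2 111.5] grip 0.0086 F [-1.3  0.7  0.4]
q [ 0.25  0.61  0.21  1.44 -0.14  1.1   2.44] shift [ 2.  -5.   5.3] turn [ 0.4 -0.2  1.5]
```

View pics/w3.png

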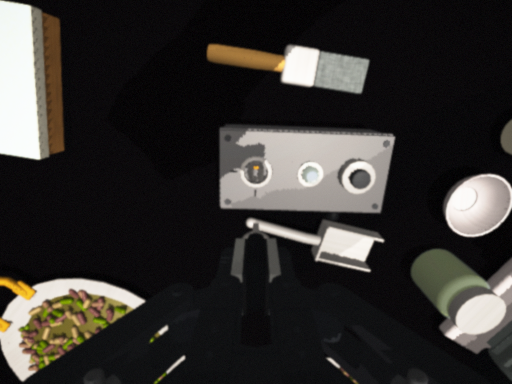

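The switch ring is at (256,172) with its tick marks beside it, the lamp at (311,175) and the stop button at (359,178). The key is held above the switch. Now for the enclosure's yaw, the switch centre and the blade tip's place in the tool frame.

```bash
python3 - <<'E'
from h import *
f=grab("wrist"); C=cv2.cvtColor(f["color"],4)
def circ(x,y,r,th,z):
    g=cv2.cvtColor(C,6)[y-r:y+r,x-r:x+r]; m=(g>th).astype(np.uint8)
    cs,_=cv2.findContours(m,cv2.RETR_EXTERNAL,1)
    k=max(cs,key=cv2.contourArea); e=cv2.fitEllipse(cv2.convexHull(k)); c=np.array(e[0])+[x-r,y-r]
    print("ell",c.round(1),np.round(e[1],1)); return onz(f,[c],z)[0]
for th in(190,215,235):
  S=circ(256,172,19,th,.0745);B=circ(359,178,22,th,.0745); d=B-S
  print(th,S.round(4),B.round(4),np.linalg.norm(d[:2]).round(4),"yaw+90",np.degrees(np.arctan2(d[1],d[0])).round(2))
for a,b in(((222,127),(392,135)),((222,209),(380,212))):
  L=onz(f,[a,b],.07); d=L[1]-L[0]; print("edge",np.linalg.norm(d),np.degrees(np.arctan2(d[1],d[0])))
he=np.array(f["hand_eye"])
g=cv2.imread("pics/w2.png",0); print(g[214:246:2,246:268:1])
for uv in((256,224),(256,228),(256,234)):
  d=he[:3,:3]@ray(f,[uv])[0]; o=he[:3,3]; print(uv,(o+d*(.051-o[2])/d[2]).round(4))
cv2.imwrite("pics/s1.png",np.hstack([cv2.resize(C[147:197,231:281],(400,400),interpolation=2),cv2.resize(cv2.imread("pics/w2.png")[205:255,231:281],(400,400),interpolation=2)]))
E
```

```text
ell [258.9 169. ] [31.1 42.5]
ell [357.5 176.4] [30.6 34.4]
190 [ 0.5992 -0.3018  0.0745] [ 0.5662 -0.1953  0.0745] 0.1114 yaw+90 107.23
ell [255.3 172. ] [27.1 30.9]
ell [357.3 176.2] [29.9 33. ]
215 [ 0.6039 -0.3042  0.0745] [ 0.5661 -0.1957  0.0745] 0.115 yaw+90 109.21
ell [265.2 171.3] [ 8.1 17.3]
ell [355.6 173.6] [21.8 30.2]
235 [ 0.5991 -0.2943  0.0745] [ 0.5641 -0.1989  0.0745] 0.1016 yaw+90 110.18
edge 0.1852336549588798 109.09632030947104
edge 0.18866003450169086 110.35084225563189
[[188 181 170 151 134 107  89  82  74  66  62  75  90 105 117 126 133 120
  122 147 164 139]
 [236 235 234 233 233 231 229 227 218 213 210 218 228 230 231 232 232 231
  231 232 232 225]
 [236 236 236 235 236 236 236 236 236 236 238 237 237 236 236 236 236 237
  236 236 236 236]
 [236 236 235 237 239 242 244 243 244 245 246 247 245 239 236 235 235 234
  235 234 234 234]
 [246 246 246 246 246 245 240 231 230 230 229 230 236 245 246 246 243 242
  241 239 235 234]
 [247 247 247 247 246 243 214 137  99  97  99 115 184 241 247 247 247 247
  247 247 247 246]
 [248 248 248 247 247 244 215 125  80  77  77
[... 296 characters left out ...]
159 195 225
  239 245 248 248]
 [163 115  88  61  38  32  25  16  14  17  14  16  19  25  33  50  70  94
  130 184 227 243]
 [ 92  85  56  25  11  11   5  10   6   7   8   7  10   8   8  16  30  61
   86  95 118 172]
 [ 64  48  24  11  10  12  11   9  11   9   8  13   7   8  12   9  17  36
   58  66  71  83]
 [ 14  11  11   9   9  11  10   9  11   7  10   7   9  11  10  10  12   7
   10  19  38  67]
 [ 11  10  10  10   9  13   8   7   6  11   9   9  10  11   9  12   5  10
   11  18  34  59]
 [ 13   9  14   9   8  11  10   8  11  12   7   9  11   9  10   9   5   8
    9  15  31  54]]
(256, 224) [-0.0002 -0.0019  0.051 ]
(256, 228) [-0.0002  0.0011  0.051 ]
(256, 234) [-0.0002  0.0057  0.051 ]
```

View pics/s1.png

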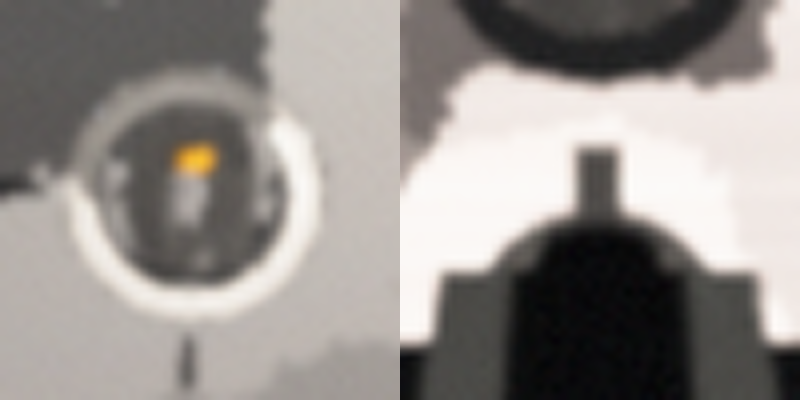

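Measured: the switch centre is at (0.604, -0.304). The enclosure gives a tool yaw of about 109.3, and the blade tip sits at tool (0, -1, 51) mm. I'll go down until the tip is about 10 mm above the mouth and look again.

Request:
arm_command(targets=[[1, -1, 10, 0.2, -0.1, 1], [0, -1, 20, 0.2, -0.1, 1], [0, 0, 25, 0, 0, 0.2], [0, 0, 25, 0, 0, 0], [0, 0, 20, 0, 0, 0], [0, 0, 10, 0, 0, 0], [0, 0, 0, 0, 0, 0]])

```text
clock: 7.3
position: [0.6098, -0.2918, 0.1478]
tool_rot: [3.132, 0.003, 1.91]
force: [-0.7, -0.2, 0.1]
grip_width: 0.0084
```

```bash
python3 - <<'E'
from h import *
goto([.6048,-.3039,.135],109.3)
E
```

```text
t7.30 pos [ 0.6098 -0.2918  0.1478] rpy [179.4   0.2 109.4] grip 0.0084 F [-0.7 -0.2  0.1]
q [ 0.24  0.72  0.19  1.55 -0.17  0.88  2.4 ] shift [-9.7 -8.9 12.8] turn [0.6 0.2 0.1]
```

Request:
arm_command(targets=[[-4, -4, 1, 0.3, 0.1, 0], [-4, -4, 1, 0.3, 0.1, 0], [-1, -1, 0, 0, 0, 0], [0, 0, 0, 0, 0, 0]])

```text
clock: 7.7
position: [0.6052, -0.3043, 0.1492]
tool_rot: [3.14, 0.002, 1.91]
force: [0.1, -0.3, -0.9]
grip_width: 0.0089
```

```bash
python3 - <<'E'
from h import *
goto([.6048,-.3039,.140],109.3)
E
```

```text
t7.70 pos [ 0.6052 -0.3043  0.1492] rpy [1.799e+02 1.000e-01 1.094e+02] grip 0.0089 F [ 0.1 -0.3 -0.9]
q [ 0.26  0.72  0.19  1.54 -0.16  0.89  2.42] shift [ 0.6 -0.2  9.2] turn [0.1 0.1 0.1]
```

Request:
arm_command(targets=[[0.5, 0, 4, 0.1, 0.1, 0], [0, 0, 4, 0, 0, 0], [0, 0, 2, 0, 0, 0], [0, 0, 0, 0, 0, 0]])

```text
clock: 8.1
position: [0.6052, -0.304, 0.1389]
tool_rot: [3.141, 0.001, 1.91]
force: [-0.3, -0.5, -0.4]
grip_width: 0.009
```

```bash
python3 - <<'E'
from h import *
goto([.6048,-.3039,.130],109.3)
f=grab("wrist"); C=cv2.cvtColor(f["color"],4)
cv2.imwrite("pics/s2.png",cv2.resize(C[140:270,190:320],(600,600),interpolation=2))
print(np.linalg.inv(f["T"])@[.6039,-.3042,.0745,1])
for p in([.6039,-.3042,.0745,1],list((pose()[1]@[0,-.001,.051,1]))):
  x=cv2.projectPoints(np.array(p[:3]),cv2.Rodrigues(np.linalg.inv(f["T"])[:3,:3])[0],np.linalg.inv(f["T"])[:3,3],f["K"],np.array(f["D"]))[0]; print(x.ravel(),(x.ravel()-[190,140])*600/130)
E
```

```text
t8.10 pos [ 0.6052 -0.304   0.1389] rpy [180.    0.  109.4] grip 0.0090 F [-0.3 -0.5 -0.4]
q [ 0.26  0.73  0.19  1.55 -0.17  0.88  2.42] shift [ 0.2 -0.4  8.9] turn [0.  0.  0.1]
[9.32638051e-04 1.60001717e-02 2.06554563e-01 1.00000000e+00]
[256.60824334 216.97597673] [307.42266156 355.27373877]
[256.2504722  225.28675672] [305.77141017 393.63118484]
```

View pics/s2.png

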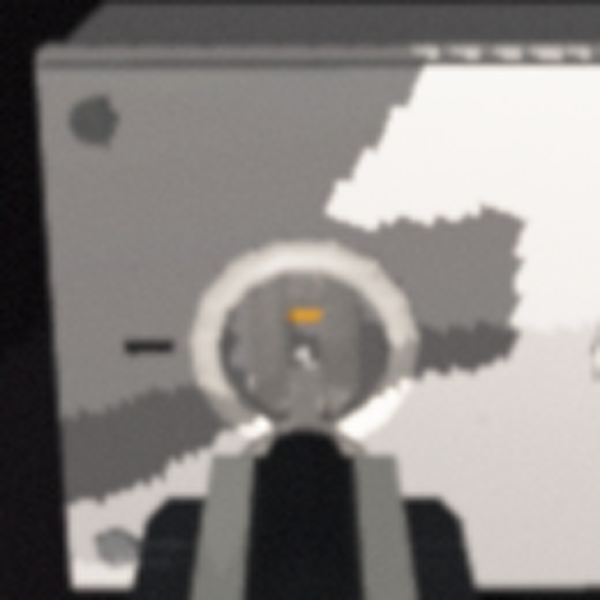

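The ring centre is at crop (304,350), within 1 mm of where my estimate puts it. The blade stands over it and the slot is in line. Now to start the insertion.

Request:
arm_command(targets=[[0, -0.5, 3, 0, 0, 0], [0, -0.4, 4, 0, 0, 0], [0, 0, 4, 0, 0, 0], [0, 0, 3, 0, 0, 0], [0, 0, 3, 0, 0, 0], [0, 0, 2, 0, 0, 0], [0, 0, 0, 0, 0, 0]])

```text
clock: 8.85
position: [0.6043, -0.3041, 0.118]
tool_rot: [3.142, 0.001, 1.91]
force: [-0.2, 0.1, -0.7]
grip_width: 0.0084
```

```bash
python3 - <<'E'
from h import *
goto([.6045,-.3044,.0998],109.3); print(bot.observe()["moment"].round(2))
E
```

```text
t8.85 pos [ 0.6043 -0.3041  0.118 ] rpy [180.    0.  109.4] grip 0.0084 F [-0.2  0.1 -0.7]
q [ 0.26  0.76  0.18  1.56 -0.17  0.84  2.42] shift [-0.3  0.1 18.2] turn [0.  0.  0.1]
[0.01 0.03 0.04]
```

The blade is about 7 mm in with no side force. Next come the pins, with a small wiggle.

Request:
arm_command(targets=[[0, 0, 2, 0, 0, 2], [0, 0, 3, 0, 0, -3], [0, 0, 3, 0, 0, 3], [0, 0, 3, 0, 0, -3], [0, 0, 3, 0, 0, 3], [0, 0, 3, 0, 0, -3], [0, 0, 2, 0, 0, 1], [0, 0, 0, 0, 0, 0]])

```text
clock: 9.65
position: [0.6047, -0.3049, 0.1045]
tool_rot: [3.139, 0.002, 1.895]
force: [-1.3, 1.5, 2.1]
grip_width: 0.0089
```

```bash
python3 - <<'E'
from h import *
goto([.6045,-.3044,.0998],109.3); print(bot.observe()["moment"].round(2))
E
```

```text
t9.65 pos [ 0.6047 -0.3049  0.1045] rpy [1.799e+02 1.000e-01 1.086e+02] grip 0.0089 F [-1.3  1.5  2.1]
q [ 0.27  0.77  0.17  1.57 -0.17  0.81  2.41] shift [ 0.5 -0.   4.7] turn [ 0.1  0.1 -0.7]
[0.34 0.47 0.04]
```

Request:
arm_command(targets=[[0, 0, 3, 0, 0, 1], [0, 0, 3, 0, 0, -2], [0, 0, 3, 0, 0, 2], [0, 0, 3, 0, 0, -2], [0, 0, 3, 0, 0, 1], [0, 0, 2, 0, 0, 0]])

```text
clock: 10.25
position: [0.6048, -0.3052, 0.0996]
tool_rot: [3.136, 0.002, 1.884]
force: [-11.5, 6.6, 26.2]
grip_width: 0.009
```

```bash
python3 - <<'E'
from h import *
goto([.6045,-.3044,.0998],109.3); print(bot.observe()["moment"].round(2))
E
```

```text
t10.25 pos [ 0.6048 -0.3052  0.0996] rpy [1.797e+02 1.000e-01 1.080e+02] grip 0.0090 F [-11.5   6.6  26.2]
q [ 0.28  0.78  0.17  1.57 -0.17  0.8   2.4 ] shift [ 0.9 -0.  -0.2] turn [ 0.3  0.1 -1.3]
[1.63 2.72 0.02]
```

The key bottomed at TCP z = 0.0996 (home is expected at 0.0998) with 26 N of push. Now I'll turn it clockwise, keeping the push on.

Request:
arm_command(targets=[[0.3, -0.2, 1, 0, 0, 2], [0, 0, 2, 0, 0, 5], [0, 0, 2, 0, 0, 6], [0, 0, 2, 0, 0, 6]])

```text
clock: 10.65
position: [0.6046, -0.3054, 0.0996]
tool_rot: [3.132, -0.001, 1.536]
force: [-14.1, 6.8, 31.2]
grip_width: 0.009
```

```bash
python3 - <<'E'
from h import *
goto([.6045,-.3044,.0998],19.3); print(bot.observe()["moment"].round(2))
E
```

```text
t10.65 pos [ 0.6046 -0.3054  0.0996] rpy [ 1.795e+02 -1.000e-01  8.800e+01] grip 0.0090 F [-14.1   6.8  31.2]
q [ 0.22  0.79  0.26  1.58 -0.26  0.8   2.12] shift [ 1.  -0.1 -0.2] turn [ 0.4 -0.4 68.7]
[1.66 3.09 0.1 ]
```

It turns: the grip width is steady, so there is no slip. I'll carry on with slightly less push.

Request:
arm_command(targets=[[0, 0, 1, 0.2, 0, 6], [0, 0, 1, 0.2, 0, 7], [0, 0, 1, 0, 0, 7], [0, 0, 1, 0, 0, 7], [0, 0, 1, 0, 0, 7], [0, 0, 1, 0, 0, 7]])

```text
clock: 11.25
position: [0.6045, -0.3053, 0.0998]
tool_rot: [3.14, -0.005, 0.782]
force: [-6.8, 3.2, 15.1]
grip_width: 0.0088
```

```bash
python3 - <<'E'
from h import *
goto([.6045,-.3044,.0998],19.3); print(bot.observe()["moment"].round(2))
E
```

```text
t11.25 pos [ 0.6045 -0.3053  0.0998] rpy [179.9  -0.3  44.8] grip 0.0088 F [-6.8  3.2 15.1]
q [ 0.11  0.83  0.46  1.58 -0.46  0.84  1.52] shift [ 0.6 -0.7  0. ] turn [-0.  -0.3 25.5]
[0.74 1.8  0.12]
```

Request:
arm_command(targets=[[0, 0, 1.5, 0, -0.2, 7], [0, 0, 1.5, 0, 0, 7], [0, 0, 1.5, 0, 0, 7], [0, 0, 1.5, 0, 0, 5], [0, 0, 1.5, 0, 0, 4]])

```text
clock: 11.75
position: [0.6042, -0.3057, 0.0997]
tool_rot: [-3.141, -0.005, 0.226]
force: [-9.5, 6.0, 25.2]
grip_width: 0.0085
```

```bash
python3 - <<'E'
from h import *
goto([.6045,-.3044,.0998],19.3); print(bot.observe()["moment"].round(2))
E
```

```text
t11.75 pos [ 0.6042 -0.3057  0.0997] rpy [-179.9   -0.3   13. ] grip 0.0085 F [-9.5  6.  25.2]
q [ 0.03  0.87  0.6   1.58 -0.6   0.88  1.08] shift [ 0.6 -1.1 -0.1] turn [-0.  -0.3 -6.3]
[1.44 2.37 0.16]
```

Request:
arm_command(targets=[[0, 0, 1.5, 0, 0, 3], [0, 0, 1.5, 0, 0, 3], [0, 0, 1.5, 0, 0, 3]])

```text
clock: 12.05
position: [0.604, -0.3056, 0.0997]
tool_rot: [-3.139, -0.006, 0.058]
force: [-9.1, 6.2, 24.7]
grip_width: 0.0087
```

```bash
python3 - <<'E'
from h import *
goto([.6045,-.3044,.0998],19.3); print(bot.observe()["moment"].round(2))
f=grab("wrist"); C=cv2.cvtColor(f["color"],4); t=cv2.cvtColor(grab("scene")["color"],4)
cv2.imwrite("pics/f.png",np.hstack([cv2.resize(C[130:290,160:360],(480,384),interpolation=2),cv2.resize(t[120:210,130:220],(320,384),interpolation=2)]))
E
```

```text
t12.05 pos [ 0.604  -0.3056  0.0997] rpy [-179.8   -0.3    3.3] grip 0.0087 F [-9.1  6.2 24.7]
q [ 0.01  0.88  0.64  1.59 -0.64  0.89  0.94] shift [ 0.5 -1.2 -0.1] turn [ -0.1  -0.4 -16. ]
[1.52 2.39 0.55]
```

View pics/f.png

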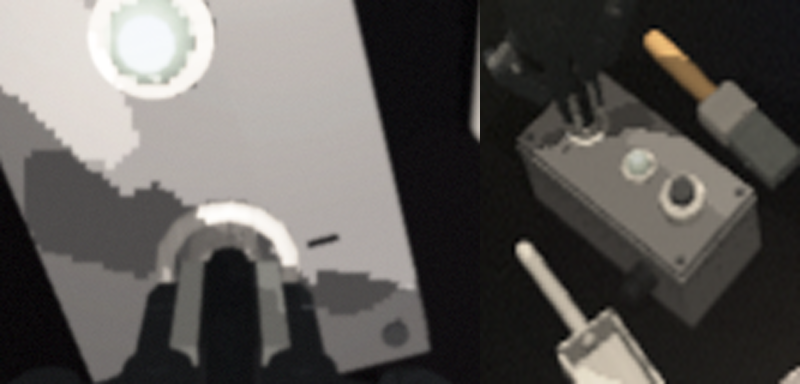

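At the stop: the twist rose from 0.16 to 0.55 Nm, and the lamp looks greenish-white. The collar and head are down in the switch ring at crop (230,240). One stability check, then I hand it in.

```bash
python3 - <<'E'
from h import *
goto([.6045,-.3044,.0998],19.3); print(bot.observe()["moment"].round(2))
for n in("wrist","wrist","wrist","top"): f=grab(n)
goto([.6045,-.3044,.0998],19.3); m=bot.observe()["moment"]; print(m.round(2))
print("stop top z",bydepth(f,[(320,171),(321,171),(322,170)])[:,2].round(3))
if m[2]>.25: print(bot.job_done())
E
```

```text
t12.15 pos [ 0.604  -0.3056  0.0997] rpy [-179.9   -0.3    3.3] grip 0.0089 F [-10.6   6.9  26.3]
q [ 0.01  0.88  0.64  1.59 -0.64  0.89  0.94] shift [ 0.6 -1.2 -0.1] turn [ -0.1  -0.4 -16. ]
[1.49 2.39 0.42]
t12.35 pos [ 0.604  -0.3056  0.0997] rpy [-179.8   -0.3    3.4] grip 0.0090 F [-10.1   7.5  24.1]
q [ 0.01  0.88  0.64  1.59 -0.64  0.89  0.94] shift [ 0.6 -1.2 -0.1] turn [ -0.1  -0.4 -15.9]
[1.57 2.33 0.38]
stop top z [0.629 0.632 0.629]
the job is handed in; nothing more can be done
None
```

I drew the black key straight up out of the lid lock and put it into the key switch on the grey run station. I wiggled it past the pins until it sat home, then turned it clockwise to the stop. I handed the job in at about 12.4 s with the gripper still holding and pushing the turned key.

**Last checks**
- **Key home:** the tool stood at z = 0.0997 m, against 0.0998 m expected with the collar down, with about 24 N of downward push.
- **At the stop:** the tool had turned about 106°, which is 16° past the quarter turn. The slot play explains about 6°. The twist rose from 0.16 to 0.55 Nm over the last 10°, above the 0.12 Nm spring, which is how I know the plug was at its stop.
- **Holding:** the twist eased from 0.55 to 0.38 Nm over the last 0.3 s, so the key may have crept slightly in the grip, but it stayed well above the spring.

**Less certain**
- **Side force:** about 12 N remained on the key at the end.
- **Stop button:** my last depth check of it failed, because its height read 0.63 m, probably with the arm in the way. In the scene picture before that it looked untouched, and the gripper did not go near it.
- **Lamp:** it looked slightly green, but I did not confirm that it was lit.

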